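# Unload a spent syringe from a hand-wound ratchet syringe press

### The job

Take the spent syringe out of the hand-wound press and lay it flat in the steel tray: throw the ratchet pawl right back off the wheel, wind the crank backward until the pusher is fully back at its stop, and take the syringe out once its plunger is free. Leave the press ready for the next syringe, with the pusher still fully back and the pawl swung over again onto the ratchet wheel, and leave the other things on the bench where they stand.

Things in the scene. Friction and masses are not known exactly. Their poses are not given: they have to be found in the camera images.
- syringe_press: fixed hand-wound syringe press, white base 96 x 300 mm. Origin: under the base on the bench; x away from the robot (yaw -0.4 to 0.3), y from the syringe's nozzle to its plunger, z up. Gear frame at y 103 to 157 mm, x -20 to 50, 122 high (pawl bracket to 146). On its front (-x) side the ratchet wheel, 68 mm across, and farther out on the same shaft the crank
- syringe_seat (a point): where the syringe's origin lies in the press (x 15, y -55, z 80 mm of the press). The syringe lies along y in U-notched upright plates, 56 mm wide in x, tops at z 88 mm; between them it is free from y -89 to -18 mm, down to the base plate at z 12 mm
- pawl (a joint): steel pawl, swings up and over about pawl_pivot (positive about the press's +x): 0 to 0.13 with its nose on the ratchet wheel, pointing to +y; 1.7 upright; 2.2 thrown right back, leaning to -y on its rest pin. Moved by its weight only: let go short of upright it falls onto the wheel, past upright it falls back. Down, it blocks the wheel from turning backward (after at most a tooth, 0.35 rad)
- pawl_pivot (a point): pivot of the pawl (x -30, y 84, z 132 mm of the press), in the plane of the ratchet wheel, which lies at x -34 to -26 mm of the press
- pawl_pin (a point): middle of the pawl's finger pin, a steel pin 10 mm thick sticking 34 mm out of the pawl to -x of the press; its circle round the pivot has a 30 mm radius, in a plane 22 mm in front of pawl_pivot. The crank arm's plane is 36 mm or more in front of the wheel. Can be pinched from above across the press's y and carried round
- crank (a joint): crank with the ratchet wheel: starts at 0 to 1.5 rad, grows when turned backward (clockwise seen from the robot, positive about the press's +x), stop at 5.6. Drives the pusher 10 mm per rad; needs about 2 N at the handle; stays where it is left
- crank_axis (a point): point on the crank shaft's axis (along the press's x), level in x with the middle of the handle (x -100, y 130, z 96 mm of the press)
- crank_grip (a point): middle of the crank's black handle, a revolving sleeve 16 mm thick, 36 mm long, parallel to the press's x, on a circle of 38 mm radius. At crank value q it lies from crank_axis at y = 38 mm cos(0.35 + q), z = 38 mm sin(0.35 + q) in the press's axes. Can be pinched from above across the press's y and carried round
- pusher (a joint): slide of the aluminium pusher on its toothed rack: 0 forward at the syringe, starts at 0 to 0.015, grows as it goes back (press +y), 0.056 m fully back at its stop. Its hood hangs over the plunger's thumb disc: the syringe cannot be lifted out until the pusher is 25 mm back
- syringe: spent syringe, clear barrel 30 mm across, 104 mm long, mass about 55 g. Origin: on the barrel's axis at its middle (the point to grip); y along it toward the plunger: nozzle to y -70 mm, white finger flange 46 x 32 mm at y 51, plunger rod and 30 mm thumb disc to y 87. Lifts straight up out of the press
- steel_tray: empty plain steel instrument tray, 115 x 240 mm, 26 mm high (rim bead to 28), walls and floor 3 mm, loose; left or right of the press, its length roughly along world x. Origin: centre of the underside; its long axis is its own y
- slide_box: closed blue slide box 94 x 175 x 34 mm, on the other side of the press from the steel tray; bystander
- oil_bottle: brown bottle, 31 mm across, 70 mm high, in front of the syringe; bystander, origin centre of its underside
- dropper: white dropper bottle, 24 mm across, 66 mm high, in front of the syringe; bystander, origin centre of its underside
- petri_dish: petri dish, 64 mm across, 15 mm high, behind the press; bystander, origin centre of its underside
- squeeze_bottle: white squeeze bottle, 51 mm across, 108 mm high, front right; bystander, origin centre of its underside
- timer: white minute timer, 51 x 66 x 66 mm, front left; bystander, origin centre of its underside
- tally_counter: hand tally counter, 56 x 60 x 21 mm, near the front edge; bystander, origin centre of its underside
Not all that is in view belongs to the job. There is more than one size of the syringe; the one meant has the size given above.

How it is judged:
By the outcome, as a careful person would: the job done as asked, in the order asked, and still so for the second after the job is handed in, with the robot touching nothing.
It also fails if it takes over 67 s, if anything falls off the work surface, if the arm or the gripper's body presses on something with over 40 N, if the wrist force passes 120 N, or if a joint passes its speed limit or range.

### The arm

A 6-joint arm with a two-finger parallel gripper is mounted at the origin on a cart in front of the work surface, level with it; the furniture and walls round the work are solid. World frame = base frame: x ahead of the robot, y to its left, z up, the work surface at z = 0. Lengths are in m, angles in rad, forces in N, time in s.
With the tool pointing down it reaches from about 0.35 to 0.975 m from the base axis. Payload 4.9 kg.
Tool frame: the origin (TCP) lies midway between the tips of the shut fingers; the grasp point (between the pads) lies 19 mm behind it; z points along the fingers, y is the line along which they close (so a half turn about z gives the same grasp; the last joint's range is limited). The gripper opens to 85 mm and grips with 20 to 120 N. Pads are 22 mm wide; open, the fingers measure 114 mm over their backs; the gripper's body (76 mm by 85 mm) begins 54 mm behind the grasp point. The pads swing forward as they close: fully open they stand 13 mm farther back than shut.
Start: joints at [1.13, 0.053, 1.613, -0, 1.476, -0.119], TCP at [0.198, 0.593, 0.193] pointing down, gripper open.
Joint ranges: [-3.01, 3.01], [-1.01, 2.22], [0.06, 2.58], [-1.02, 4.17], [0.09, 2.62], [-3.14, 3.14]. Speed limits (rad/s): [2.57, 2.57, 3.14, 3.14, 3.14, 3.14].

### API

Orientations are given as a rotation vector (axis times angle).
In Python, from station import ctrl gives the robot as it stands.
- The arm moves only by the tool step_arm, never from a script. Its argument "targets" is a list of rows, each an object with "travel": the shift along the world's x, y, z as a fraction of full scale, a list of three; "angular": the turn, a rotation vector about the world's x, y, z as a fraction of full scale, a list of three; "gripper": the opening, from 0 (shut) to 1 (fully open). In form: [{"travel": [x, y, z], "angular": [rx, ry, rz], "gripper": gripper}, ...]. A call has 1 to 10 rows; each row is the pose to reach, as a shift and turn from the pose commanded when the call began; what a row does not reach only later rows make up. Full scale, the value 1, is 0.6 m for a shift and pi/4 rad for a turn. A row lasts 1/10 s, in which the tool goes at most 50 mm and 8.59 degrees, less where a joint would pass 70% of its speed; a pose out of reach is approached as far as the arm can. A call with a number of a shift or a turn outside -1 to 1 is refused whole. A call with a gripper value outside its range is refused whole. The fingers move at their own pace and stop on an object; "squeeze" is the grip in N (left out, the last holds). Time passes only in rows, so rows that repeat a pose let the fingers close. It gives the time, the measured TCP pose, the force, the opening and the grip force at its end, in the units of the state.
- ctrl.get_obs(): the state, without advancing time (a new reading comes with each control period).
- ctrl.get_image(name): name is "scene" or "top" or "wrist"; returns a dict with "img" (420x560x3 uint8, red, green, blue), "fx", "fy", "cx", "cy" (pixels), "D" ([k1, k2, p1, p2, k3] as OpenCV has them; the pictures are not rectified), "rvec" (rotation vector, rad) and "tvec" (3), from world to camera coordinates, as OpenCV has them. Camera axes: x right, y down, z forward; pixel columns grow to the right and rows downward; lengths in m; the calibration is good to about 2 mm. A picture is of the moment at which its call begins. There is no depth.
- ctrl.finish_job(): hands the job in; it is judged then, once.
The state is a dict: "t": time; "q": joint angles; "dq": joint speeds; "effort": joint torques, N m; "tool_pos": TCP position; "tool_rot": TCP orientation; "contact_force": force on the tool from outside, world axes, zero at the start; "wrist_torque": the same for the moment, N m; "opening": finger opening in m; "grip_force": force on a finger pad.
Only numpy, scipy, OpenCV 4.12 (cv2) and the standard library are available. Lean on these libraries where they do the work, as an engineer would, in place of code of your own. Each camera call takes 0.05 s, during which the arm holds its last target. There are 200 camera calls.

## Working session

There is one attempt and no reset: what is moved stays moved. The work goes in short steps, Python scripts to look and compute and a tool call to move; the robot and the scene stay as the last step left them, time stands still between calls to the robot, and variables do not carry over. Pictures are saved under pics/ and viewed, at most 10 in all, crops included, and the job is handed in when it is done.

Besides the shell and the picture viewer there is one more tool, called after "Request:" as name([rows], argument=value, ...), one row to a line, values as JSON. step_arm: Moves the arm, as the interface text tells. Its arguments: {"type":"object","properties":{"targets":{"type":"array"},"squeeze":{"type":"number"}},"required":["targets"]}

```bash
ls; mkdir -p pics; python3 - <<'E'
from station import ctrl
import cv2,pickle
d={}
for n in("scene","top","wrist"):
    r=ctrl.get_image(n);d[n]=r
    cv2.imwrite(f"pics/{n}0.png",r["img"][:,:,::-1])
    print(n,r["fx"],r["cx"],r["cy"],r["D"],r["rvec"],r["tvec"])
pickle.dump(d,open("im0.pkl","wb"))
o=ctrl.get_obs();print(o)
E
```

```text
pics
scene 504.29174011805765 278.93864986880243 202.79294666020348 [-0.16223939  0.          0.          0.          0.        ] [ 1.02364023 -2.51315981  0.98262174] [0.33773908 0.3673198  1.33582634]
top 410.27880882638976 278.3135181092062 208.98829104123152 [0.02238105 0.         0.         0.         0.        ] [ 2.12395046 -2.1646874   0.12412362] [-0.04047863  0.53661565  1.31926048]
wrist 322.0316667006471 277.73604308153557 207.4194914738348 [0.00896297 0.         0.         0.         0.        ] [-2.34854875 -1.69464348 -0.24509003] [-0.62416659 -0.03694364  0.37860876]
{'t': 0.15, 'q': array([ 1.13000231e+00,  5.31880416e-02,  1.61396972e+00, -1.56610888e-05,
        1.47603735e+00, -1.18979217e-01]), 'dq': array([ 0.00223532, -0.00073735, -0.00383567, -0.00311628,  0.0026836 ,
        0.00018756]), 'effort': array([ 1.71761840e-04, -3.94239521e+01, -3.70722127e+01, -1.78081445e-04,
        4.62787968e-03,  2.90653858e-06]), 'tool_pos': array([0.1974346 , 0.59241282, 0.19236145]), 'tool_rot': array([-5.03255988e-01, -3.10058782e+00,  2.42562480e-03]), 'contact_force': array([-0.41123352,  0.05347143, -0.18847424]), 'wrist_torque': array([ 0.04151368, -0.00353135,  0.01496049]), 'grip_force': 0.0, 'opening': 0.08553559077824349}
```

View pics/scene0.png

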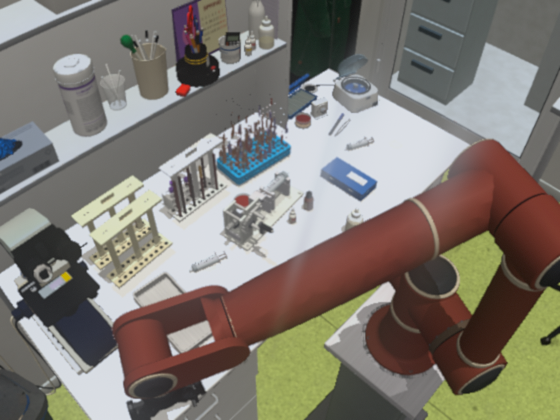

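View pics/top0.png

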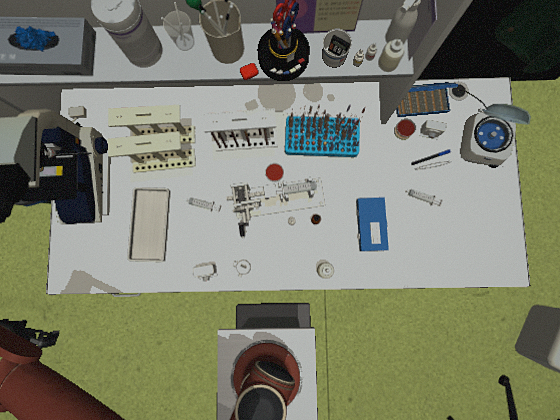

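The scene view shows the press in the middle of the bench, and the arm covers part of the tray. The top view shows the press at about (275,197) with its gear frame at left (245,200) and the crank at (242,228). The tray is at (150,224) and the blue box at (372,224). Loose syringes lie at (204,204) and (424,197). Next I'll zoom in on the press.

```bash
cat > h.py <<'E'
import numpy as np,cv2,pickle
from scipy.spatial.transform import Rotation as R
def cam(r):
    K=np.array([[r["fx"],0,r["cx"]],[0,r["fy"],r["cy"]],[0,0,1.]]);Rm=cv2.Rodrigues(np.array(r["rvec"]))[0]
    return K,np.array(r["D"]),Rm,np.array(r["tvec"]).reshape(3)
def ray(r,uv):
    K,D,Rm,t=cam(r);p=cv2.undistortPoints(np.array([[uv]],float),K,D)[0,0]
    d=Rm.T@np.array([p[0],p[1],1]);return -Rm.T@t,d/np.linalg.norm(d)
def plane(r,uv,z):
    o,d=ray(r,uv);return o+d*(z-o[2])/d[2]
def tri(obs):
    A=0;b=0;rs=[ray(*x) for x in obs]
    for o,d in rs:
        P=np.eye(3)-np.outer(d,d);A=A+P;b=b+P@o
    x=np.linalg.solve(A,b);return x,[1e3*np.linalg.norm((np.eye(3)-np.outer(d,d))@(x-o)) for o,d in rs]
def proj(r,X):
    K,D,Rm,t=cam(r);return cv2.projectPoints(np.atleast_2d(np.array(X,float)),cv2.Rodrigues(Rm)[0],t,K,D)[0][:,0]
E
python3 - <<'E'
from h import *
d=pickle.load(open("im0.pkl","rb"))
a=cv2.resize(d["top"]["img"][165:250,215:345],None,fx=6,fy=6,interpolation=cv2.INTER_CUBIC)[:,:,::-1]
cv2.imwrite("pics/a.png",a[:510])
t=d["top"]
print("cam",ray(t,(280,210))[0],ray(d["scene"],(280,210))[0])
for n,uv,z in[("tray tl",(134,190),.028),("tr",(168,190),.028),("br",(165,261),.028),("bl",(130,259),.028),("press",(275,200),.05)]:print(n,plane(t,uv,z))
E
```

```text
cam [ 0.35585115 -0.07253184  1.37773444] [-0.17662533  0.70115361  1.22906901]
tray tl [0.61075972 0.43221333 0.028     ]
tr [0.60842041 0.31805126 0.028     ]
br [0.37244878 0.32353315 0.028     ]
bl [0.38121015 0.43853924 0.028     ]
press [ 0.56370227 -0.04057783  0.05      ]
```

View pics/a.png

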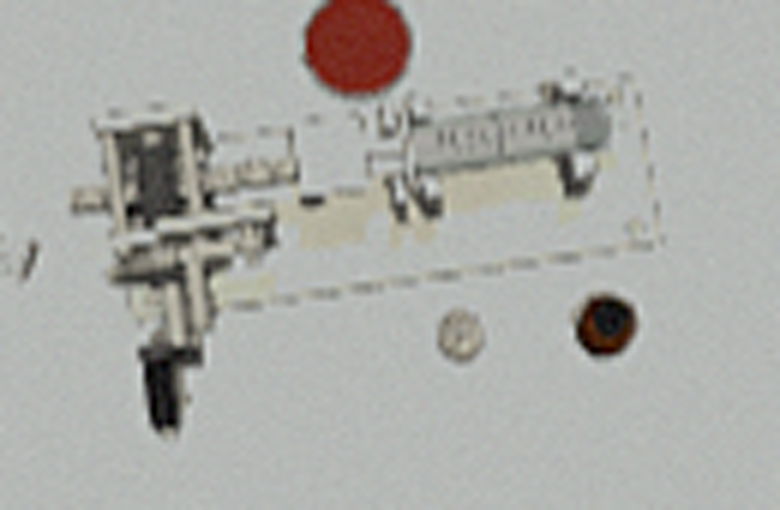

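The crop shows the press with a small positive yaw. The syringe is at right (510,135), the pawl near (240,232) and the black handle at (163,390). The white dropper (460,335) and the brown bottle (605,325) stand in front. Next I'll work out the wrist camera's mount and plan a viewing pose.

```bash
python3 - <<'E'
from h import *
from station import ctrl
d=pickle.load(open("im0.pkl","rb"));o=ctrl.get_obs()
Rt=R.from_rotvec(o["tool_rot"]).as_matrix()
c,dz=ray(d["wrist"],(278,207))
print("cam in tool",Rt.T@(c-o["tool_pos"]),"axis",Rt.T@dz, "tool axes\n",Rt)
t=d["top"];f=lambda u,v,z:plane(t,(215+(u+.5)/6-.5,165+(v+.5)/6-.5),z)
a,b,e=f(245,305,.012),f(658,244,.012),f(632,76,.012)
print(a,b,e, np.arctan2(-(a-b)[0],(a-b)[1]),np.arctan2((e-b)[1],(e-b)[0]))
yaw=np.arctan2(-(a-b)[0],(a-b)[1]);ex=np.array([np.cos(yaw),np.sin(yaw),0]);ey=np.array([-ex[1],ex[0],0])
O=b+.048*ex+.15*ey;print("origin",O,"base width",np.linalg.norm(e-b))
h=f(165,390,.12)-O;print("handle",h@ex,h@ey)
E
```

```text
cam in tool [ 7.31133364e-02 -1.01315425e-04 -1.80152814e-01] axis [-0.2841436   0.00123938  0.95878093] tool axes
 [[-9.48663393e-01  3.16286767e-01 -6.69601709e-04]
 [ 3.16287427e-01  9.48662292e-01 -1.45593857e-03]
 [ 1.74731788e-04 -1.59298223e-03 -9.99998716e-01]]
[0.51867449 0.02692373 0.012     ] [ 0.54840631 -0.20462477  0.012     ] [ 0.64443735 -0.19308729  0.012     ] 0.1277055152106466 0.11957016998371306
origin [ 0.57691164 -0.04973305  0.012     ] base width 0.09672162691011134
handle -0.09920033634266899 0.12394923049355316
```

Request:
step_arm([
  {"travel":[0.04,-0.06,0.04],"angular":[0,0,0.15],"gripper":1},
  {"travel":[0.09,-0.14,0.09],"angular":[0,0,0.3],"gripper":1},
  {"travel":[0.14,-0.22,0.095],"angular":[0,0,0.45],"gripper":1},
  {"travel":[0.19,-0.3,0.095],"angular":[0,0,0.569],"gripper":1},
  {"travel":[0.23,-0.37,0.095],"angular":[0,0,0.569],"gripper":1},
  {"travel":[0.27,-0.44,0.095],"angular":[0,0,0.569],"gripper":1},
  {"travel":[0.31,-0.51,0.095],"angular":[0,0,0.569],"gripper":1},
  {"travel":[0.35,-0.58,0.095],"angular":[0,0,0.569],"gripper":1},
  {"travel":[0.4,-0.65,0.095],"angular":[0,0,0.569],"gripper":1},
  {"travel":[0.45,-0.72,0.095],"angular":[0,0,0.569],"gripper":1},
])

```text
t: 1.15
tool_pos: [0.4551, 0.1776, 0.2502]
tool_rot: [-0.196, 3.135, 0.0]
contact_force: [1.0, 0.7, -0.5]
opening: 0.0856
grip_force: 0.0
```

Request:
step_arm([
  {"travel":[0.05,-0.07,0],"angular":[0,0,0],"gripper":1},
  {"travel":[0.1,-0.14,0],"angular":[0,0,0],"gripper":1},
  {"travel":[0.128,-0.19,0],"angular":[0,0,0],"gripper":1},
  {"travel":[0.128,-0.19,0],"angular":[0,0,0],"gripper":1},
  {"travel":[0.128,-0.19,0],"angular":[0,0,0],"gripper":1},
  {"travel":[0.128,-0.19,0],"angular":[0,0,0],"gripper":1},
])

```text
t: 1.75
tool_pos: [0.5309, 0.0663, 0.2501]
tool_rot: [0.198, -3.135, -0.001]
contact_force: [0.6, 0.3, 0.5]
opening: 0.0852
grip_force: 0.0
```

```bash
python3 - <<'E'
from h import *
from station import ctrl
r=ctrl.get_image("wrist");s=ctrl.get_image("scene");pickle.dump((r,s),open("im1.pkl","wb"))
cv2.imwrite("pics/w1.png",cv2.resize(r["img"],(784,588),interpolation=cv2.INTER_CUBIC)[:,:,::-1])
o=ctrl.get_obs();print(o["t"],o["tool_pos"],o["tool_rot"],o["contact_force"])
E
```

```text
1.85 [0.53084736 0.06669561 0.25031084] [-1.99262162e-01  3.13523538e+00  2.72751022e-04] [ 0.10590095  0.59417753 -0.60844911]
```

View pics/w1.png

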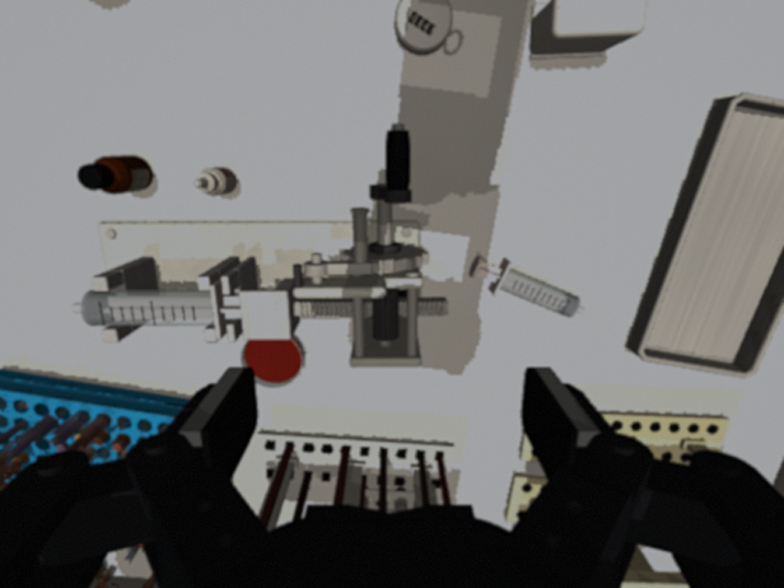

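The wrist view, at 1.4x scale, shows these positions:
- Crank handle (398,160), nearly upright.
- Pin from its tip at (360,210) back to about (360,250), and pawl pivot (316,263).
- Syringe barrel from (88,308) to (215,308), with the white hood at (266,314).
- Tray at upper right.

I'll take a second view farther to the right for stereo.

Request:
step_arm([
  {"travel":[0.02,-0.08,0],"angular":[0,0,0],"gripper":1},
  {"travel":[0.04,-0.16,0],"angular":[0,0,0],"gripper":1},
  {"travel":[0.04,-0.22,0],"angular":[0,0,0],"gripper":1},
  {"travel":[0.04,-0.22,0],"angular":[0,0,0],"gripper":1},
  {"travel":[0.04,-0.22,0],"angular":[0,0,0],"gripper":1},
])

```text
t: 2.35
tool_pos: [0.5552, -0.0659, 0.2503]
tool_rot: [-0.196, 3.135, 0.001]
contact_force: [0.3, 0.2, -0.0]
opening: 0.0856
grip_force: 0.0
```

```bash
python3 - <<'E'
from h import *
from station import ctrl
r=ctrl.get_image("wrist");pickle.dump(r,open("im2.pkl","wb"))
cv2.imwrite("pics/w2.png",cv2.resize(r["img"],(784,588),interpolation=cv2.INTER_CUBIC)[:,:,::-1])
o=ctrl.get_obs();print(o["t"],o["tool_pos"],o["tool_rot"],o["contact_force"])
E
```

```text
2.4 [ 0.55523329 -0.06530628  0.25039167] [-1.97977591e-01  3.13514716e+00  8.24023019e-04] [0.23738744 0.54404875 0.10298375]
```

View pics/w2.png

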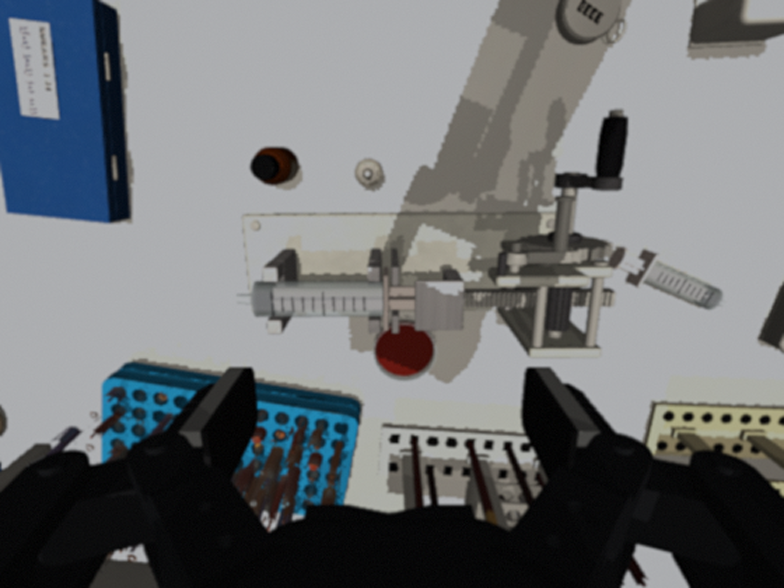

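This second view shows the handle at (612,147), with the shaft and pin overlapping near (565,215). The syringe runs from (255,299) to its flange at (386,299), and the base corners are at (245,215) and (557,213). I'll put zoomed gear crops from both views side by side.

```bash
python3 - <<'E'
from h import *
a=pickle.load(open("im1.pkl","rb"))[0]["img"][80:210,200:330]
b=pickle.load(open("im2.pkl","rb"))["img"][70:200,330:460]
v=np.hstack([a,b]);v=cv2.resize(v,None,fx=3.07,fy=3.07,interpolation=cv2.INTER_CUBIC)
v=np.clip(v.astype(float)*1.3+10,0,255).astype(np.uint8)
cv2.imwrite("pics/c.png",v[:,:,::-1]);print(v.shape)
E
```

```text
(399, 798, 3)
```

View pics/c.png

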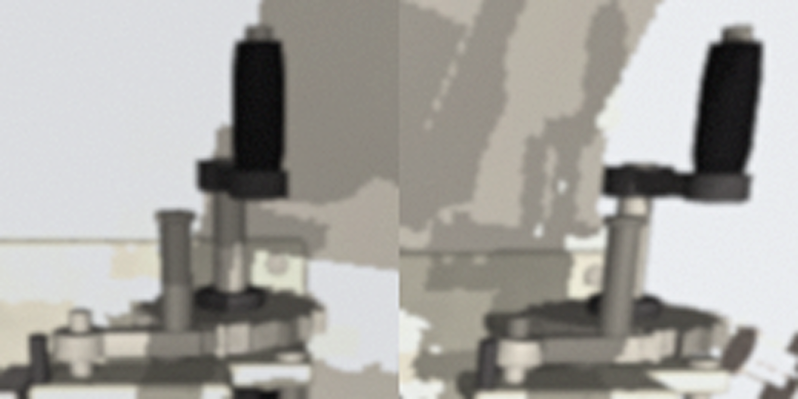

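In the crop, the pin runs from its tip at (175,214) to its base at (177,330) on the left, and from (627,219) to (617,333) on the right. The handle sleeve runs from (259,42) to (259,168) on the left, and from (738,42) to (722,172) on the right. The pawl lies on the wheel.

```bash
cat > m.py <<'E'
from h import *
A=pickle.load(open("im1.pkl","rb"))[0];B=pickle.load(open("im2.pkl","rb"))
l=lambda x,y:(A,(200+(x+.5)/3.07-.5,80+(y+.5)/3.07-.5))
r=lambda x,y:(B,(330+(x-399+.5)/3.07-.5,70+(y+.5)/3.07-.5))
w=lambda C,x,y:(C,((x+.5)/1.4-.5,(y+.5)/1.4-.5))
P={"pintip":[l(175,216),r(627,220)],"pinbase":[l(177,328),r(617,332)],"h_out":[l(259,42),r(738,42)],"h_in":[l(259,168),r(722,172)],
"c1":[w(A,101,222),w(B,244,215)],"syr_front":[w(A,92,308),w(B,262,299)],"flange":[w(A,216,308),w(B,387,298)],"screwL":[w(A,112,233),w(B,255,225)],"screwR":[l(278,263),r(591,275)]}
Q={k:tri(v) for k,v in P.items()}
for k,(x,e) in Q.items(): print(k,x.round(4),np.round(e,1))
E
python3 m.py; python3 - <<'E'
from m import *
s=Q["screwR"][0]-Q["screwL"][0]
for nm,yaw in(("screw",np.arctan2(-s[0],s[1])),("syr",np.arctan2(*( (Q["flange"][0]-Q["syr_front"][0])[[0,1]]*[-1,1]))),("edge",.125)):print(nm,yaw)
E
```

```text
pintip [0.4943 0.0426 0.1322] [0.1 0.1]
pinbase [0.5276 0.0469 0.134 ] [0.3 0.3]
h_out [0.4426 0.061  0.134 ] [0.1 0.1]
h_in [0.4773 0.0656 0.1346] [0.1 0.1]
c1 [ 0.5518 -0.2027  0.0051] [0.4 0.4]
syr_front [ 0.6022 -0.1604  0.0919] [0.1 0.1]
flange [ 0.5886 -0.0628  0.0944] [0.3 0.3]
screwL [ 0.5598 -0.1912  0.0084] [0.1 0.1]
screwR [0.5238 0.0826 0.0058] [0.1 0.1]
pintip [0.4943 0.0426 0.1322] [0.1 0.1]
pinbase [0.5276 0.0469 0.134 ] [0.3 0.3]
h_out [0.4426 0.061  0.134 ] [0.1 0.1]
h_in [0.4773 0.0656 0.1346] [0.1 0.1]
c1 [ 0.5518 -0.2027  0.0051] [0.4 0.4]
syr_front [ 0.6022 -0.1604  0.0919] [0.1 0.1]
flange [ 0.5886 -0.0628  0.0944] [0.3 0.3]
screwL [ 0.5598 -0.1912  0.0084] [0.1 0.1]
screwR [0.5238 0.0826 0.0058] [0.1 0.1]
screw 0.13054682336308782
syr 0.138499777111044
edge 0.125
```

Request:
step_arm([
  {"travel":[-0.03,0.07,0],"angular":[0,0,0],"gripper":0.33},
  {"travel":[-0.06,0.14,0],"angular":[0,0,0.005],"gripper":0.33},
  {"travel":[-0.0737,0.184,0],"angular":[0,0,0.005],"gripper":0.33},
  {"travel":[-0.0737,0.184,-0.03],"angular":[0,0,0.005],"gripper":0.33},
  {"travel":[-0.0737,0.184,-0.06],"angular":[0,0,0.005],"gripper":0.33},
  {"travel":[-0.0737,0.184,-0.09],"angular":[0,0,0.005],"gripper":0.33},
  {"travel":[-0.0737,0.184,-0.09],"angular":[0,0,0.005],"gripper":0.33},
])

```text
t: 3.1
tool_pos: [0.5089, 0.0459, 0.1934]
tool_rot: [0.207, -3.13, -0.001]
contact_force: [-0.3, 0.3, -1.0]
opening: 0.0282
grip_force: 0.0
```

```bash
python3 - <<'E'
from h import *
from station import ctrl
r=ctrl.get_image("wrist");o=ctrl.get_obs();print(o["t"],o["tool_pos"],o["opening"])
T=R.from_rotvec(o["tool_rot"]).as_matrix()
i=r["img"].copy()
for z in(.133,):
    p=o["tool_pos"].copy();p[2]=z;ey=T[:,1];ex=T[:,0]
    for q in(p+.0*ey,p+.011*ex,p-.011*ex):
        u=proj(r,q)[0];cv2.drawMarker(i,tuple(np.round(u).astype(int)),(255,0,0),0,5,1)
u=proj(r,o["tool_pos"])[0].astype(int);print(u)
c=i[100:300,180:380];cv2.imwrite("pics/d.png",cv2.resize(c,None,fx=3,fy=3,interpolation=cv2.INTER_CUBIC)[:,:,::-1])
E
```

```text
3.15 [0.50989345 0.0455109  0.19515567] 0.028248818595195794
[276 240]
```

View pics/d.png

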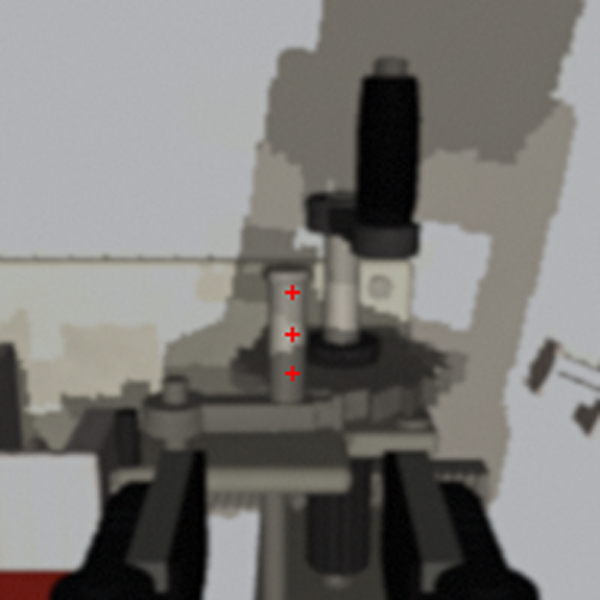

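The markers at the planned grip, (291,335), fall on the pin at (288,335). I'll descend and pinch.

Request:
step_arm([
  {"travel":[0.001,-0.002,-0.05],"angular":[0,0,0],"gripper":0.33},
  {"travel":[0.001,-0.002,-0.1],"angular":[0,0,0],"gripper":0.33},
  {"travel":[0.001,-0.002,-0.129],"angular":[0,0,0],"gripper":0.33},
  {"travel":[0.001,-0.002,-0.129],"angular":[0,0,0],"gripper":0.33},
  {"travel":[0.001,-0.002,-0.129],"angular":[0,0,0],"gripper":0},
  {"travel":[0.001,-0.002,-0.129],"angular":[0,0,0],"gripper":0},
  {"travel":[0.001,-0.002,-0.129],"angular":[0,0,0],"gripper":0},
  {"travel":[0.001,-0.002,-0.129],"angular":[0,0,0],"gripper":0},
], squeeze=30)

```text
t: 3.95
tool_pos: [0.5126, 0.0427, 0.1203]
tool_rot: [-0.203, 3.133, -0.0]
contact_force: [0.0, -0.7, 0.3]
opening: -0.0003
grip_force: 0.0
```

The fingers shut on nothing (opening 0), so I'll look.

```bash
python3 - <<'E'
from h import *
from station import ctrl
r=ctrl.get_image("wrist");s=ctrl.get_image("scene");t=ctrl.get_image("top");o=ctrl.get_obs();print(o["t"],o["tool_pos"],o["opening"],o["contact_force"])
u=proj(r,o["tool_pos"])[0].astype(int);print(u)
c=cv2.resize(r["img"][100:300,180:380],(500,500),interpolation=cv2.INTER_CUBIC)
q=proj(s,o["tool_pos"])[0].astype(int);print(q)
e=cv2.resize(s["img"][q[1]-50:q[1]+50,q[0]-30:q[0]+30],(300,500),interpolation=cv2.INTER_CUBIC)
cv2.imwrite("pics/e.png",np.hstack([c,e])[:,:,::-1])
E
```

```text
4.1 [0.51200626 0.04270003 0.11934869] -1.0476546476110152e-05 [ 0.42180222  0.20630297 -0.32355141]
[277 236]
[258 217]
```

View pics/e.png

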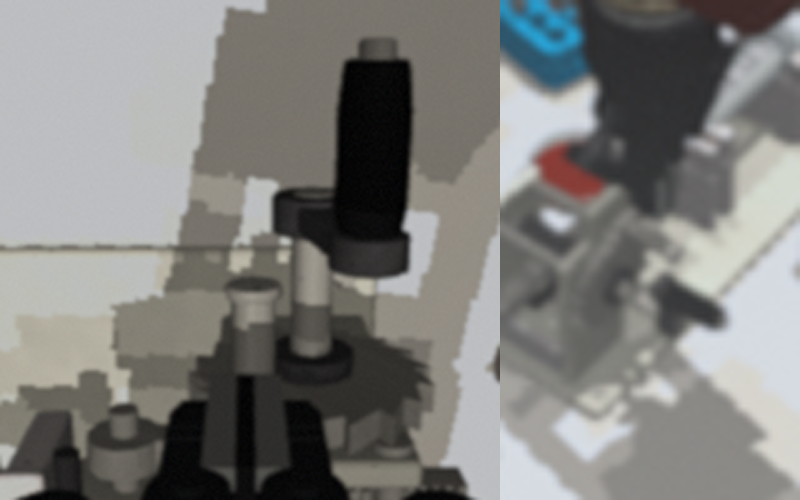

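The wrist and scene views both show the shut fingertips about 35–40 mm above the reported TCP, clear of the pin, which shows at (250,330). In the wrist views, the finger spacing at openings of 28 mm and 85 mm gives the same offset. I'll open, go 38 mm lower and close again, watching the force.

Request:
step_arm([
  {"travel":[0,0,0],"angular":[0,0,0],"gripper":0.33},
  {"travel":[0,0,0],"angular":[0,0,0],"gripper":0.33},
  {"travel":[0,0,0],"angular":[0,0,0],"gripper":0.33},
  {"travel":[0,0,-0.02],"angular":[0,0,0],"gripper":0.33},
  {"travel":[0,0,-0.04],"angular":[0,0,0],"gripper":0.33},
  {"travel":[0,0,-0.06],"angular":[0,0,0],"gripper":0.33},
  {"travel":[0,0,-0.06],"angular":[0,0,0],"gripper":0.33},
])

```text
t: 4.8
tool_pos: [0.5094, 0.0429, 0.0795]
tool_rot: [0.202, -3.129, -0.001]
contact_force: [-0.2, 0.7, -0.4]
opening: 0.0282
grip_force: 0.0
```

Request:
step_arm([
  {"travel":[0,0,0],"angular":[0,0,0],"gripper":0},
  {"travel":[0,0,0],"angular":[0,0,0],"gripper":0},
  {"travel":[0,0,0],"angular":[0,0,0],"gripper":0},
  {"travel":[0,0,0],"angular":[0,0,0],"gripper":0},
])

```text
t: 5.2
tool_pos: [0.5111, 0.0444, 0.0828]
tool_rot: [0.203, -3.134, -0.005]
contact_force: [-2.1, 5.9, -0.9]
opening: 0.0087
grip_force: 29.2
```

Gripped the pin (8.7 mm, 29 N). Next I'll carry it over the arc.

Request:
step_arm([
  {"travel":[0.0003,-0.0021,0.0133],"angular":[0,0,0],"gripper":0},
  {"travel":[0.0011,-0.0086,0.0267],"angular":[0,0,0],"gripper":0},
  {"travel":[0.0025,-0.0188,0.0377],"angular":[0,0,0],"gripper":0},
  {"travel":[0.0041,-0.0316,0.0452],"angular":[0,0,0],"gripper":0},
  {"travel":[0.006,-0.0461,0.0483],"angular":[0,0,0],"gripper":0},
  {"travel":[0.0076,-0.0583,0.0477],"angular":[0,0,0],"gripper":0},
  {"travel":[0.0092,-0.0702,0.044],"angular":[0,0,0],"gripper":0},
  {"travel":[0.01,-0.0767,0.0403],"angular":[0,0,0],"gripper":0},
  {"travel":[0.01,-0.0767,0.0403],"angular":[0,0,0],"gripper":0},
])

```text
t: 6.1
tool_pos: [0.5188, 0.0005, 0.1108]
tool_rot: [-0.203, 3.132, 0.014]
contact_force: [-5.9, 13.9, 15.1]
opening: 0.0083
grip_force: 31.6
```

Request:
step_arm([
  {"travel":[0,0,0],"angular":[0,0,0],"gripper":0.4},
  {"travel":[0,0,0],"angular":[0,0,0],"gripper":0.4},
  {"travel":[0,0,0],"angular":[0,0,0],"gripper":0.4},
  {"travel":[0,0,0.05],"angular":[0,0,0],"gripper":0.4},
  {"travel":[0,0,0.1],"angular":[0,0,0],"gripper":0.4},
  {"travel":[-0.03,0.05,0.12],"angular":[0,0,0],"gripper":0.4},
  {"travel":[-0.06,0.1,0.12],"angular":[0,0,0],"gripper":0.4},
  {"travel":[-0.06,0.1,0.12],"angular":[0,0,0],"gripper":0.4},
  {"travel":[-0.06,0.1,0.12],"angular":[0,0,0],"gripper":0.4},
])

```text
t: 7.0
tool_pos: [0.4816, 0.0567, 0.1788]
tool_rot: [-0.204, 3.135, -0.001]
contact_force: [0.1, 0.7, 0.5]
opening: 0.0339
grip_force: 0.0
```

```bash
cat > ov.py <<'E'
# overlay tool-relative predictions on wrist crop
from h import *
from station import ctrl
import sys
O=np.array([.578,-.0605,0]);yaw=.13;ex=np.array([np.cos(yaw),np.sin(yaw),0]);ey=np.array([-ex[1],ex[0],0])
W=lambda x,y,z:O+ex*x/1e3+ey*y/1e3+np.array([0,0,z/1e3])
def shot(n,pts,box=(180,60,460,300),f=2.5):
    r=ctrl.get_image("wrist");o=ctrl.get_obs();print(o["t"],o["tool_pos"].round(4),o["opening"],o["contact_force"].round(1))
    i=r["img"].copy()
    x0,y0,x1,y1=box;c=cv2.resize(i[y0:y1,x0:x1],None,fx=f,fy=f,interpolation=cv2.INTER_CUBIC)
    for p in pts:
        u=((proj(r,p)[0]-[x0,y0])*f).astype(int);cv2.drawMarker(c,tuple(u.tolist()),(255,0,0),0,9,1);print(p.round(4),u)
    cv2.imwrite(f"pics/{n}.png",c[:,:,::-1]);pickle.dump(r,open(n+".pkl","wb"))
E
python3 - <<'E'
from ov import *
shot("f",[np.array([.460,.0633,.134]),W(-69,66,156),W(-35,66,156),W(-105,130,96)],box=(150,60,450,290))
E
```

```text
7.05 [0.4817 0.0563 0.1786] 0.034288141000906255 [-0.5 -0.7  0.3]
[0.46   0.0633 0.134 ] [351 320]
[ 0.501 -0.004  0.156] [ 87 453]
[5.347e-01 4.000e-04 1.560e-01] [ 97 564]
[0.457  0.0548 0.096 ] [322 281]
```

View pics/f.png

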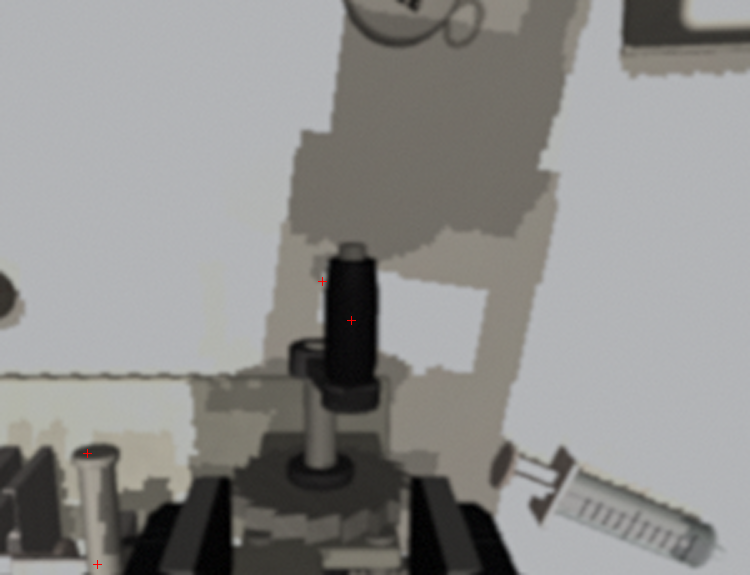

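The pawl rests thrown back, with the pin tip at (90,453) on the predicted marker and the wheel clear. The handle is at (351,320), also on its marker. I'll go down on the handle, a little outward of its middle.

Request:
step_arm([
  {"travel":[-0.0445,0.0107,0],"angular":[0,0,0],"gripper":0.45},
  {"travel":[-0.0445,0.0107,-0.02],"angular":[0,0,0],"gripper":0.45},
  {"travel":[-0.0445,0.0107,-0.08],"angular":[0,0,0],"gripper":0.45},
  {"travel":[-0.0445,0.0107,-0.13],"angular":[0,0,0],"gripper":0.45},
  {"travel":[-0.0445,0.0107,-0.161],"angular":[0,0,0],"gripper":0.45},
  {"travel":[-0.0445,0.0107,-0.161],"angular":[0,0,0],"gripper":0},
  {"travel":[-0.0445,0.0107,-0.161],"angular":[0,0,0],"gripper":0},
  {"travel":[-0.0445,0.0107,-0.161],"angular":[0,0,0],"gripper":0},
  {"travel":[-0.0445,0.0107,-0.161],"angular":[0,0,0],"gripper":0},
], squeeze=30)

```text
t: 7.95
tool_pos: [0.4544, 0.0623, 0.0813]
tool_rot: [0.202, -3.134, 0.002]
contact_force: [2.2, -4.1, -14.0]
opening: 0.0146
grip_force: 29.4
```

```bash
python3 - <<'E'
import numpy as np
def tab(A):
    a0=A[0]
    for a in A[1:]:
        dy=.038*(np.cos(a)-np.cos(a0));dz=.038*(np.sin(a)-np.sin(a0))
        print(round(a,2),(np.array([-.1296*dy,.9916*dy,dz])/.6).round(4).tolist())
tab(np.r_[1.36,np.linspace(1.6,3.66,9)]);print();tab(np.r_[np.linspace(3.66,6.0,10)])
E
```

```text
1.6 [0.002, -0.015, 0.0014]
1.86 [0.004, -0.0309, -0.0012]
2.12 [0.006, -0.0457, -0.0077]
2.37 [0.0076, -0.0583, -0.0179]
2.63 [0.0089, -0.0679, -0.0309]
2.89 [0.0097, -0.0739, -0.046]
3.14 [0.0099, -0.0759, -0.0621]
3.4 [0.0096, -0.0738, -0.0783]
3.66 [0.0088, -0.0677, -0.0933]

3.92 [-0.0013, 0.0098, -0.0131]
4.18 [-0.003, 0.0227, -0.0232]
4.44 [-0.0049, 0.0377, -0.0296]
4.7 [-0.007, 0.0538, -0.0319]
4.96 [-0.0091, 0.0699, -0.03]
5.22 [-0.0111, 0.0851, -0.024]
5.48 [-0.0128, 0.0982, -0.0142]
5.74 [-0.0142, 0.1083, -0.0014]
6.0 [-0.015, 0.1148, 0.0137]
```

Request:
step_arm([
  {"travel":[0.002,-0.015,0.0014],"angular":[0,0,0],"gripper":0},
  {"travel":[0.004,-0.0309,-0.0012],"angular":[0,0,0],"gripper":0},
  {"travel":[0.006,-0.0457,-0.0077],"angular":[0,0,0],"gripper":0},
  {"travel":[0.0076,-0.0583,-0.0179],"angular":[0,0,0],"gripper":0},
  {"travel":[0.0089,-0.0679,-0.0309],"angular":[0,0,0],"gripper":0},
  {"travel":[0.0097,-0.0739,-0.046],"angular":[0,0,0],"gripper":0},
])

```text
t: 8.55
tool_pos: [0.4604, 0.0174, 0.0563]
tool_rot: [0.202, -3.133, 0.002]
contact_force: [-8.9, 0.2, 0.9]
opening: 0.0145
grip_force: 31.1
```

Request:
step_arm([
  {"travel":[0.0002,-0.002,-0.0161],"angular":[0,0,0],"gripper":0},
  {"travel":[-0.0001,0.0001,-0.0323],"angular":[0,0,0],"gripper":0},
  {"travel":[-0.0009,0.0062,-0.0473],"angular":[0,0,0],"gripper":0},
])

```text
t: 8.85
tool_pos: [0.4601, 0.0191, 0.0276]
tool_rot: [0.202, -3.133, 0.009]
contact_force: [-6.9, -7.4, -1.8]
opening: 0.0147
grip_force: 30.9
```

Request:
step_arm([
  {"travel":[-0.0013,0.0098,-0.0131],"angular":[0,0,0],"gripper":0},
  {"travel":[-0.003,0.0227,-0.0232],"angular":[0,0,0],"gripper":0},
  {"travel":[-0.0049,0.0377,-0.0296],"angular":[0,0,0],"gripper":0},
])

```text
t: 9.15
tool_pos: [0.4569, 0.0423, 0.008]
tool_rot: [0.202, -3.134, 0.008]
contact_force: [-1.2, -5.0, -11.1]
opening: 0.0148
grip_force: 30.1
```

Request:
step_arm([
  {"travel":[-0.0021,0.0161,-0.0023],"angular":[0,0,0],"gripper":0},
  {"travel":[-0.0042,0.0322,-0.0004],"angular":[0,0,0],"gripper":0},
  {"travel":[-0.0062,0.0474,0.0056],"angular":[0,0,0],"gripper":0},
  {"travel":[-0.0079,0.0605,0.0154],"angular":[0,0,0],"gripper":0},
])

```text
t: 9.55
tool_pos: [0.4519, 0.0818, 0.019]
tool_rot: [0.203, -3.133, 0.001]
contact_force: [-8.6, -5.2, 1.3]
opening: 0.0146
grip_force: 31.2
```

Request:
step_arm([
  {"travel":[-0.0014,0.0101,0.0128],"angular":[0,0,0],"gripper":0},
  {"travel":[-0.002,0.015,0.023],"angular":[0,0,0],"gripper":0},
  {"travel":[-0.0022,0.0166,0.0279],"angular":[0,0,0],"gripper":0},
  {"travel":[-0.0022,0.0166,0.0279],"angular":[0,0,0],"gripper":0},
])

```text
t: 9.95
tool_pos: [0.4508, 0.0889, 0.0329]
tool_rot: [-0.205, 3.135, -0.011]
contact_force: [4.3, -11.1, -22.7]
opening: 0.0146
grip_force: 30.6
```

The handle is against its stop, since its height gives crank ≈ 5.6. I'll let go, rise, and check joint 6 for the quarter turn. I'll also triangulate the tray.

Request:
step_arm([
  {"travel":[0,0,0],"angular":[0,0,0],"gripper":0.45},
  {"travel":[0,0,0],"angular":[0,0,0],"gripper":0.45},
  {"travel":[0,0,0],"angular":[0,0,0],"gripper":0.45},
  {"travel":[0,0,0.06],"angular":[0,0,0],"gripper":0.45},
  {"travel":[0,0,0.13],"angular":[0,0,0],"gripper":0.45},
  {"travel":[0,0,0.2],"angular":[0,0,0],"gripper":0.6},
  {"travel":[0,0,0.25],"angular":[0,0,0],"gripper":0.8},
  {"travel":[0,0,0.25],"angular":[0,0,0],"gripper":0.8},
])

```text
t: 10.75
tool_pos: [0.4558, 0.092, 0.193]
tool_rot: [-0.202, 3.121, 0.0]
contact_force: [0.4, -0.0, 0.2]
opening: 0.0686
grip_force: 0.0
```

```bash
python3 - <<'E'
from m import *
from ov import *
r=ctrl.get_image("wrist");pickle.dump(r,open("im3.pkl","wb"))
o=ctrl.get_obs();print(o["t"],o["tool_pos"],o["q"].round(3),o["contact_force"].round(1))
t=pickle.load(open("im0.pkl","rb"))["top"]
print(tri([w(A,642,351),(t,(168,190))]),tri([w(A,733,97),(t,(165,261))]))
# handle blob (black) in present view near prediction at q=5.6
a=.35+5.6;p=W(-103,130+38*np.cos(a),96+38*np.sin(a));u=proj(r,p)[0];print("pred",u)
g=r["img"].max(2);x,y=u.astype(int);m=(g[y-50:y+50,x-40:x+40]<40).astype(np.uint8)
n,l,s,c=cv2.connectedComponentsWithStats(m)
for k in range(1,n):
    if s[k,4]>60:print(s[k],c[k]+[x-40,y-50])
# pusher hood: white blob, print pusher y from prior and now not needed
E
```

```text
pintip [0.4943 0.0426 0.1322] [0.1 0.1]
pinbase [0.5276 0.0469 0.134 ] [0.3 0.3]
h_out [0.4426 0.061  0.134 ] [0.1 0.1]
h_in [0.4773 0.0656 0.1346] [0.1 0.1]
c1 [ 0.5518 -0.2027  0.0051] [0.4 0.4]
syr_front [ 0.6022 -0.1604  0.0919] [0.1 0.1]
flange [ 0.5886 -0.0628  0.0944] [0.3 0.3]
screwL [ 0.5598 -0.1912  0.0084] [0.1 0.1]
screwR [0.5238 0.0826 0.0058] [0.1 0.1]
10.8 [0.45414613 0.09191725 0.18972094] [ 0.039 -0.357  1.985  0.     1.504 -1.662] [-0.   0.8 -0.1]
(array([0.60487167, 0.31602481, 0.03779385]), [np.float64(1.8948352527195271), np.float64(1.8948352527193248)]) (array([0.37574946, 0.32247025, 0.03865492]), [np.float64(3.955885654083775), np.float64(3.955885654083876)])
pred [276.22683039 190.37668512]
[   0   34   48   54 1031] [266.90979631 204.41125121]
```

Request:
step_arm([
  {"travel":[0.04,-0.04,0],"angular":[0,0,-0.18],"gripper":1},
  {"travel":[0.07,-0.09,0],"angular":[0,0,-0.36],"gripper":1},
  {"travel":[0.1,-0.14,0],"angular":[0,0,-0.54],"gripper":1},
  {"travel":[0.14,-0.2,0],"angular":[0,0,-0.72],"gripper":1},
  {"travel":[0.18,-0.26,0],"angular":[0,0,-0.9],"gripper":1},
  {"travel":[0.22,-0.3,0],"angular":[0,0,-1],"gripper":1},
])

```text
t: 11.4
tool_pos: [0.5838, -0.0906, 0.1836]
tool_rot: [-1.021, -2.97, 0.0]
contact_force: [0.5, 0.0, -0.6]
opening: 0.0856
grip_force: 0.0
```

Request:
step_arm([
  {"travel":[0.023,-0.041,0],"angular":[0,0,-0.18],"gripper":1},
  {"travel":[0.023,-0.041,0],"angular":[0,0,-0.36],"gripper":1},
  {"travel":[0.023,-0.041,0],"angular":[0,0,-0.54],"gripper":1},
  {"travel":[0.023,-0.041,0],"angular":[0,0,-0.72],"gripper":1},
  {"travel":[0.023,-0.041,0],"angular":[0,0,-0.9],"gripper":1},
  {"travel":[0.023,-0.041,0],"angular":[0,0,-1],"gripper":1},
  {"travel":[0.023,-0.041,0],"angular":[0,0,-1],"gripper":1},
  {"travel":[0.023,-0.041,0],"angular":[0,0,-1],"gripper":1},
])

```text
t: 12.2
tool_pos: [0.5969, -0.113, 0.184]
tool_rot: [-2.071, -2.361, 0.0]
contact_force: [-0.2, -0.5, 0.1]
opening: 0.085
grip_force: 0.0
```

```bash
python3 - <<'E'
from ov import *
r=ctrl.get_image("wrist");pickle.dump(r,open("im4.pkl","wb"))
o=ctrl.get_obs();T=R.from_rotvec(o["tool_rot"]).as_matrix();print(o["t"],o["tool_pos"].round(4),"tooly",T[:,1].round(3),"press x",ex.round(3),o["q"].round(2))
for nm,p in(("mid",W(15,-55,80)),("front",W(15,-107,80)),("flange",W(15,-4,80)),("tcp",o["tool_pos"])):print(nm,proj(r,p)[0].round(1))
g=cv2.cvtColor(r["img"],cv2.COLOR_RGB2GRAY)
u=proj(r,W(15,-55,80))[0].astype(int)
print("row profile across barrel",g[u[1],max(0,u[0]-45):u[0]+45:3])
c=cv2.resize(r["img"][:, 60:500],(800,763));cv2.imwrite("pics/g.png",cv2.resize(r["img"],(784,588))[:,:,::-1])
E
```

```text
12.25 [ 0.597  -0.113   0.1841] tooly [ 0.991  0.13  -0.001] press x [0.992 0.13  0.   ] [-0.31  0.02  1.66  0.    1.46 -0.44]
mid [281.6 195.7]
front [281.3 248.3]
flange [281.9 138.6]
tcp [278.3 238.2]
row profile across barrel [176 177 175 176 176 177 176 176 170 164 130 156 151 157 157 157 158 153
 147 134 106 121 121 125 123 108 134 134 135 136]
```

The barrel is centred within 1 px of its predicted place. I'll go down and grip.

Request:
step_arm([
  {"travel":[0.005,0,-0.05],"angular":[0,0,0],"gripper":1},
  {"travel":[0.005,0,-0.11],"angular":[0,0,0],"gripper":1},
  {"travel":[0.005,0,-0.17],"angular":[0,0,0],"gripper":1},
  {"travel":[0.005,0,-0.22],"angular":[0,0,0],"gripper":1},
  {"travel":[0.005,0,-0.26],"angular":[0,0,0],"gripper":1},
  {"travel":[0.005,0,-0.26],"angular":[0,0,0],"gripper":0.6},
  {"travel":[0.005,0,-0.26],"angular":[0,0,0],"gripper":0.2},
  {"travel":[0.005,0,-0.26],"angular":[0,0,0],"gripper":0.2},
  {"travel":[0.005,0,-0.26],"angular":[0,0,0],"gripper":0.2},
  {"travel":[0.005,0,-0.26],"angular":[0,0,0],"gripper":0.2},
], squeeze=30)

```text
t: 13.25
tool_pos: [0.601, -0.1138, 0.0312]
tool_rot: [2.072, 2.359, 0.0]
contact_force: [-4.0, -0.2, 6.5]
opening: 0.0291
grip_force: 29.6
```

Request:
step_arm([
  {"travel":[0,0,0.02],"angular":[0,0,0],"gripper":0.2},
  {"travel":[0,0,0.05],"angular":[0,0,0],"gripper":0.2},
  {"travel":[0,0,0.09],"angular":[0,0,0],"gripper":0.2},
  {"travel":[0,0,0.14],"angular":[0,0,0],"gripper":0.2},
  {"travel":[0,0,0.2],"angular":[0,0,0],"gripper":0.2},
  {"travel":[0,0,0.26],"angular":[0,0,0],"gripper":0.2},
  {"travel":[0,0,0.3],"angular":[0,0,0],"gripper":0.2},
])

```text
t: 13.95
tool_pos: [0.6015, -0.1135, 0.2135]
tool_rot: [2.07, 2.356, 0.004]
contact_force: [-0.2, -0.8, -0.4]
opening: 0.0292
grip_force: 29.9
```

Request:
step_arm([
  {"travel":[-0.01,0.05,0.03],"angular":[0,0,0.15],"gripper":0.2},
  {"travel":[-0.03,0.11,0.03],"angular":[0,0,0.3],"gripper":0.2},
  {"travel":[-0.05,0.18,0.03],"angular":[0,0,0.46],"gripper":0.2},
  {"travel":[-0.06,0.25,0.03],"angular":[0,0,0.62],"gripper":0.2},
  {"travel":[-0.08,0.32,0.03],"angular":[0,0,0.78],"gripper":0.2},
  {"travel":[-0.1,0.39,0.03],"angular":[0,0,0.92],"gripper":0.2},
  {"travel":[-0.11,0.45,0.03],"angular":[0,0,1],"gripper":0.2},
])

```text
t: 14.65
tool_pos: [0.5334, 0.1589, 0.2281]
tool_rot: [1.006, 2.974, 0.002]
contact_force: [0.8, -0.1, -1.4]
opening: 0.029
grip_force: 29.9
```

Request:
step_arm([
  {"travel":[-0.01,0.06,0],"angular":[0,0,0.15],"gripper":0.2},
  {"travel":[-0.02,0.13,0],"angular":[0,0,0.3],"gripper":0.2},
  {"travel":[-0.04,0.2,0],"angular":[0,0,0.46],"gripper":0.2},
  {"travel":[-0.05,0.27,0],"angular":[0,0,0.62],"gripper":0.2},
  {"travel":[-0.059,0.34,0],"angular":[0,0,0.75],"gripper":0.2},
  {"travel":[-0.059,0.369,0],"angular":[0,0,0.803],"gripper":0.2},
  {"travel":[-0.059,0.369,0],"angular":[0,0,0.803],"gripper":0.2},
  {"travel":[-0.059,0.369,0],"angular":[0,0,0.803],"gripper":0.2},
])

```text
t: 15.45
tool_pos: [0.499, 0.3777, 0.2271]
tool_rot: [0.042, 3.141, -0.001]
contact_force: [-0.1, -0.7, -1.1]
opening: 0.0287
grip_force: 29.9
```

```bash
python3 - <<'E'
from ov import *
r=ctrl.get_image("wrist");pickle.dump(r,open("im5.pkl","wb"))
o=ctrl.get_obs();T=R.from_rotvec(o["tool_rot"]).as_matrix();print(o["t"],o["tool_pos"].round(4),"tooly",T[:,1].round(3),o["opening"],o["grip_force"])
# tray rim: bounding lines via ray of edges along a row: wall contrast
g=cv2.cvtColor(r["img"],cv2.COLOR_RGB2GRAY).astype(int)
for X in(.42,.58):
    ys=np.arange(.29,.47,.003);uv=proj(r,np.c_[np.full_like(ys,X),ys,np.full_like(ys,.028)]).round().astype(int)
    print(X,[(round(float(y),3),int(g[v,u])) for y,(u,v) in zip(ys,uv) if 0<=u<560 and 0<=v<420])
E
```

```text
15.5 [0.4991 0.3772 0.227 ] tooly [ 0.027  1.    -0.   ] 0.028813407248818364 29.945054948329926
0.42 [(0.29, 142), (0.293, 142), (0.296, 141), (0.299, 143), (0.302, 143), (0.305, 141), (0.308, 144), (0.311, 142), (0.314, 143), (0.317, 144), (0.32, 145), (0.323, 143), (0.326, 145), (0.329, 140), (0.332, 98), (0.335, 70), (0.338, 52), (0.341, 110), (0.344, 86), (0.347, 85), (0.35, 86), (0.353, 120), (0.356, 124), (0.359, 123), (0.362, 123), (0.365, 124), (0.368, 125), (0.371, 123), (0.374, 122), (0.377, 124), (0.38, 123), (0.383, 123), (0.386, 123), (0.389, 125), (0.392, 121), (0.395, 124), (0.398, 124), (0.401, 123), (0.404, 123), (0.407, 139), (0.41, 160), (0.413, 162), (0.416, 159), (0.419, 159), (0.422, 160), (0.425, 158), (0.428, 160), (0.431, 161), (0.434, 157), (0.437, 156), (0.44, 146), (0.443, 46), (0.446, 132), (0.449, 139), (0.452, 182), (0.455, 186), (0.458, 186), (0.461, 185), (0.464, 186), (0.467, 187)]
0.58 [(0.29, 186), (0.293, 186), (0.296, 186), (0.299, 186), (0.302, 186), (0.305, 186), (0.308, 187), (0.311, 187), (0.314, 186), (0.317, 187), (0.32, 179), (0.323, 156), (0.326, 146), (0.329, 84), (0.332, 146), (0.335, 125), (0.338, 146), (0.341, 156), (0.344, 166), (0.347, 169), (0.35, 157), (0.353, 158), (0.356, 150), (0.359, 93), (0.362, 90), (0.365, 91), (0.368, 92), (0.371, 90), (0.374, 62), (0.377, 67), (0.38, 72), (0.383, 72), (0.386, 63), (0.389, 59), (0.392, 57), (0.395, 94), (0.398, 155), (0.401, 157), (0.404, 152), (0.407, 146), (0.41, 131), (0.413, 125), (0.416, 116), (0.419, 98), (0.422, 108), (0.425, 107), (0.428, 107), (0.431, 105), (0.434, 42), (0.437, 73), (0.44, 99), (0.443, 136), (0.446, 141), (0.449, 139), (0.452, 140), (0.455, 141), (0.458, 145), (0.461, 140), (0.464, 140), (0.467, 140)]
```

Request:
step_arm([
  {"travel":[0.002,0.0075,-0.07],"angular":[0,0,0],"gripper":0.2},
  {"travel":[0.002,0.0075,-0.14],"angular":[0,0,0],"gripper":0.2},
  {"travel":[0.002,0.0075,-0.21],"angular":[0,0,0],"gripper":0.2},
  {"travel":[0.002,0.0075,-0.28],"angular":[0,0,0],"gripper":0.2},
  {"travel":[0.002,0.0075,-0.34],"angular":[0,0,0],"gripper":0.2},
  {"travel":[0.002,0.0075,-0.38],"angular":[0,0,0],"gripper":0.2},
  {"travel":[0.002,0.0075,-0.405],"angular":[0,0,0],"gripper":0.2},
  {"travel":[0.002,0.0075,-0.412],"angular":[0,0,0],"gripper":0.2},
  {"travel":[0.002,0.0075,-0.412],"angular":[0,0,0],"gripper":0.2},
])

```text
t: 16.4
tool_pos: [0.5006, 0.3822, -0.02]
tool_rot: [0.042, 3.141, 0.0]
contact_force: [0.8, -0.3, -0.6]
opening: 0.029
grip_force: 30.0
```

Request:
step_arm([
  {"travel":[0,0,-0.005],"angular":[0,0,0],"gripper":0.2},
  {"travel":[0,0,-0.008],"angular":[0,0,0],"gripper":0.2},
  {"travel":[0,0,-0.01],"angular":[0,0,0],"gripper":0.2},
  {"travel":[0,0,-0.01],"angular":[0,0,0],"gripper":0.2},
])

```text
t: 16.8
tool_pos: [0.5001, 0.3829, -0.0261]
tool_rot: [0.04, 3.141, 0.001]
contact_force: [-0.4, 0.1, -0.4]
opening: 0.0288
grip_force: 30.0
```

Nothing has touched yet, so I'll go a little lower.

Request:
step_arm([
  {"travel":[0,0,-0.004],"angular":[0,0,0],"gripper":0.2},
  {"travel":[0,0,-0.006],"angular":[0,0,0],"gripper":0.2},
  {"travel":[0,0,-0.006],"angular":[0,0,0],"gripper":0.2},
])

```text
t: 17.1
tool_pos: [0.5, 0.3828, -0.0299]
tool_rot: [0.04, 3.141, 0.0]
contact_force: [-0.4, -0.1, 1.5]
opening: 0.0286
grip_force: 30.2
```

Request:
step_arm([
  {"travel":[0,0,-0.0015],"angular":[0,0,0],"gripper":0.2},
  {"travel":[0,0,-0.0015],"angular":[0,0,0],"gripper":0.35},
  {"travel":[0,0,-0.0015],"angular":[0,0,0],"gripper":0.45},
  {"travel":[0,0,-0.0015],"angular":[0,0,0],"gripper":0.6},
  {"travel":[0,0,-0.0015],"angular":[0,0,0],"gripper":0.6},
  {"travel":[0,0,0.03],"angular":[0,0,0],"gripper":0.6},
  {"travel":[0,0,0.09],"angular":[0,0,0],"gripper":0.6},
  {"travel":[0,0,0.16],"angular":[0,0,0],"gripper":0.6},
  {"travel":[0,0,0.24],"angular":[0,0,0],"gripper":0.4},
  {"travel":[0,0,0.32],"angular":[0,0,0],"gripper":0.4},
])

```text
t: 18.1
tool_pos: [0.4994, 0.3824, 0.1631]
tool_rot: [-0.04, -3.141, 0.001]
contact_force: [0.4, 0.1, 0.1]
opening: 0.0341
grip_force: 0.0
```

```bash
python3 - <<'E'
from ov import *
r=ctrl.get_image("wrist");pickle.dump(r,open("im6.pkl","wb"));o=ctrl.get_obs();print(o["t"],o["tool_pos"].round(4),o["tool_rot"].round(3))
E
```

```text
18.15 [0.504  0.3853 0.1744] [0.04  3.128 0.012]
```

Request:
step_arm([
  {"travel":[0.003,-0.05,0.03],"angular":[0,0,0.1],"gripper":0.35},
  {"travel":[0.006,-0.12,0.045],"angular":[0,0,0.2],"gripper":0.35},
  {"travel":[0.01,-0.2,0.045],"angular":[0,0,0.2],"gripper":0.35},
  {"travel":[0.014,-0.28,0.045],"angular":[0,0,0.2],"gripper":0.35},
  {"travel":[0.018,-0.36,0.045],"angular":[0,0,0.2],"gripper":0.35},
  {"travel":[0.022,-0.44,0.045],"angular":[0,0,0.2],"gripper":0.35},
  {"travel":[0.026,-0.52,0.045],"angular":[0,0,0.2],"gripper":0.35},
  {"travel":[0.03,-0.59,0.045],"angular":[0,0,0.2],"gripper":0.35},
  {"travel":[0.031,-0.638,0.045],"angular":[0,0,0.2],"gripper":0.35},
  {"travel":[0.031,-0.638,0.045],"angular":[0,0,0.2],"gripper":0.35},
])

```text
t: 19.15
tool_pos: [0.5185, -0.0032, 0.1886]
tool_rot: [0.199, -3.135, 0.001]
contact_force: [-0.2, 0.1, -0.1]
opening: 0.0297
grip_force: 0.0
```

```bash
python3 - <<'E'
from ov import *
r=ctrl.get_image("wrist");pickle.dump(r,open("im7.pkl","wb"));o=ctrl.get_obs();print(o["t"],o["tool_pos"].round(4),R.from_rotvec(o["tool_rot"]).as_matrix()[:,1].round(3),o["opening"])
i=r["img"]
g=cv2.cvtColor(i,cv2.COLOR_RGB2GRAY)
for x in(-66,-58,-50):
    u,v=proj(r,W(x,65.6,156))[0];v=int(round(v));u0=int(round(u));print(u,v,g[v,u0-20:u0+21].tolist())
u=proj(r,W(-60,65.6,150))[0]
a=cv2.resize(i[60:300,150:400],(416,400),interpolation=cv2.INTER_CUBIC)
b=cv2.resize(pickle.load(open("im6.pkl","rb"))["img"][:300,60:500],(384,262))
b=np.vstack([b,np.zeros((138,384,3),np.uint8)])
cv2.imwrite("pics/k.png",np.hstack([a,b])[:,:,::-1])
E
```

```text
19.2 [ 0.5185 -0.0015  0.1886] [-0.128  0.992  0.   ] 0.02980043580919089
278.8473907220992 201 [131, 122, 121, 123, 123, 127, 124, 124, 124, 123, 123, 122, 122, 121, 123, 122, 111, 87, 75, 95, 116, 128, 134, 137, 136, 134, 130, 128, 123, 114, 102, 96, 110, 121, 125, 126, 125, 124, 125, 124, 127]
278.86520313427974 212 [122, 121, 122, 122, 121, 122, 123, 124, 123, 123, 125, 125, 124, 124, 124, 124, 116, 97, 90, 102, 119, 129, 138, 143, 141, 139, 138, 134, 125, 112, 96, 84, 90, 97, 99, 100, 101, 100, 101, 100, 99]
278.8826782486284 223 [123, 124, 124, 126, 124, 122, 122, 122, 121, 122, 121, 123, 122, 123, 123, 124, 114, 88, 65, 64, 70, 74, 81, 81, 80, 80, 78, 76, 71, 65, 64, 73, 91, 98, 100, 100, 101, 93, 81, 66, 59]
```

Request:
step_arm([
  {"travel":[0,0.004,-0.04],"angular":[0,0,0],"gripper":0.35},
  {"travel":[0,0.004,-0.08],"angular":[0,0,0],"gripper":0.35},
  {"travel":[0,0.004,-0.12],"angular":[0,0,0],"gripper":0.35},
  {"travel":[0,0.004,-0.138],"angular":[0,0,0],"gripper":0.35},
  {"travel":[0,0.004,-0.138],"angular":[0,0,0],"gripper":0.35},
  {"travel":[0,0.004,-0.138],"angular":[0,0,0],"gripper":0},
  {"travel":[0,0.004,-0.138],"angular":[0,0,0],"gripper":0},
  {"travel":[0,0.004,-0.138],"angular":[0,0,0],"gripper":0},
  {"travel":[0,0.004,-0.138],"angular":[0,0,0],"gripper":0},
], squeeze=30)

```text
t: 20.1
tool_pos: [0.5196, 0.0023, 0.1075]
tool_rot: [-0.206, 3.132, -0.0]
contact_force: [0.2, -0.4, 1.9]
opening: 0.0083
grip_force: 29.8
```

Request:
step_arm([
  {"travel":[-0.0016,0.0126,0.0048],"angular":[0,0,0],"gripper":0},
  {"travel":[-0.0036,0.0273,0.006],"angular":[0,0,0],"gripper":0},
  {"travel":[-0.0055,0.0418,0.0028],"angular":[0,0,0],"gripper":0},
  {"travel":[-0.0071,0.0547,-0.0047],"angular":[0,0,0],"gripper":0},
  {"travel":[-0.0085,0.0648,-0.0157],"angular":[0,0,0],"gripper":0},
  {"travel":[-0.0091,0.0694,-0.0243],"angular":[0,0,0],"gripper":0},
  {"travel":[-0.0094,0.0719,-0.0315],"angular":[0,0,0],"gripper":0},
  {"travel":[-0.0095,0.0729,-0.0363],"angular":[0,0,0],"gripper":0},
  {"travel":[-0.0095,0.0729,-0.0363],"angular":[0,0,0],"gripper":0},
])

```text
t: 21.0
tool_pos: [0.5144, 0.0444, 0.0857]
tool_rot: [-0.206, 3.131, -0.007]
contact_force: [2.0, -7.5, 2.9]
opening: 0.0083
grip_force: 30.6
```

Request:
step_arm([
  {"travel":[0,0,-0.002],"angular":[0,0,0],"gripper":0.2},
  {"travel":[0,0,-0.002],"angular":[0,0,0],"gripper":0.4},
  {"travel":[0,0,-0.002],"angular":[0,0,0],"gripper":0.4},
  {"travel":[0,0,-0.002],"angular":[0,0,0],"gripper":0.4},
  {"travel":[0,0,0.04],"angular":[0,0,0],"gripper":0.4},
  {"travel":[0,0,0.1],"angular":[0,0,0],"gripper":0.4},
  {"travel":[0,0,0.18],"angular":[0,0,0],"gripper":0.4},
  {"travel":[0,0,0.26],"angular":[0,0,0],"gripper":0.4},
  {"travel":[0,0,0.28],"angular":[0,0,0],"gripper":0.4},
  {"travel":[0,0,0.28],"angular":[0,0,0],"gripper":0.4},
])

```text
t: 22.0
tool_pos: [0.5144, 0.0461, 0.2556]
tool_rot: [-0.206, 3.129, -0.001]
contact_force: [-0.3, 0.3, -0.7]
opening: 0.0344
grip_force: 0.0
```

```bash
python3 - <<'E'
from ov import *
r=ctrl.get_image("wrist");t=ctrl.get_image("top");pickle.dump((r,t),open("im8.pkl","wb"));o=ctrl.get_obs();print(o["t"],o["tool_pos"].round(4),o["contact_force"].round(1))
f=2.5;x0,y0=120,70
a=cv2.resize(r["img"][y0:y0+180,x0:x0+210],None,fx=f,fy=f,interpolation=cv2.INTER_CUBIC)
b6=pickle.load(open("im6.pkl","rb"))["img"]
print(a.shape)
b=cv2.resize(t["img"][175:275,110:185],(264,352),interpolation=cv2.INTER_CUBIC)
ang=.35+5.6
for nm,p in(("pin tip",W(-69,114,133)),("handle",W(-100,130+38*np.cos(ang),96+38*np.sin(ang))),("axis",W(-90,130,96)),("hood? y+56",W(15,30,95))):
    u=((proj(r,p)[0]-[x0,y0])*f).astype(int);print(nm,u);cv2.drawMarker(a,tuple(u.tolist()),(255,0,0),0,7,1)
b=np.vstack([b,np.zeros((450-352,264,3),np.uint8)])
cv2.imwrite("pics/z.png",np.hstack([a,b])[:,:,::-1])
E
```

```text
22.1 [0.5121 0.0462 0.2506] [-0.3  0.9  0.2]
(450, 525, 3)
pin tip [393 248]
handle [515 156]
axis [432 182]
hood? y+56 [208 416]
```

View pics/z.png

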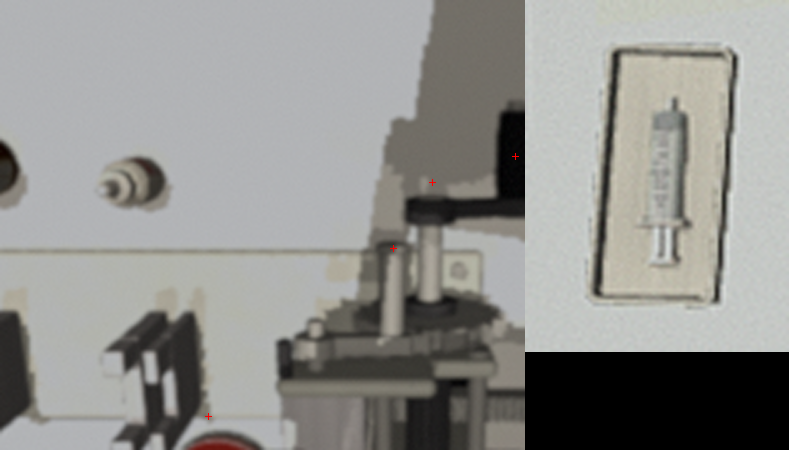

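The last picture shows the pawl on the wheel, with the pin tip at (393,248) on its marker. The crank handle is where its stop puts it (515,156), and the pusher is back against the frame. The syringe lies flat in the tray at (668,190), and nothing touches the gripper. I'll hand it in.

```bash
python3 -c "
from station import ctrl
print(ctrl.finish_job())"
```

```text
the job is handed in; nothing more can be done
None
```

I handed the job in at about 22 s: the syringe lies flat in the tray, the crank is wound back to its stop with the pusher back, and the pawl is on the ratchet wheel again; no verdict came back.

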